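Hang the reference plate on the colour-meter stand

ROBOT

A 6-joint arm with a two-finger parallel gripper is mounted at the origin on the work surface. World frame = base frame: x ahead of the robot, y to its left, z up, the work surface at z = 0. Lengths are in m, angles in rad, forces in N, time in s.
With the tool pointing down it reaches from about 0.425 to 0.95 m from the base axis. Payload 14.7 kg.
Tool frame: the origin (TCP) lies on the centre line of the jaws, within the pads' length; the fingertips stand 17 mm ahead of it and the grasp point (between the pads) lies 2 mm behind it; y points along the fingers, x is the direction in which the jaws open and shut, and the axes are right-handed (so a half turn about y gives the same grasp; the last joint's range is limited). The gripper opens to 85 mm and grips with 20 to 120 N. Pads are 22 mm wide; open, the fingers measure 114 mm over their backs; the gripper's body (76 mm by 85 mm) begins 54 mm behind the grasp point. The pads swing forward as they close: fully open they stand 13 mm farther back than shut.
Start: joints at [-1.298, 0.48, 1.596, -0, 1.065, -0.047], TCP at [0.204, -0.617, 0.248] pointing down, gripper open.
Joint ranges: [-2.75, 2.75], [-0.82, 2.05], [0.23, 2.67], [-1.56, 4.7], [0.09, 2.69], [-2.92, 2.92]. Speed limits (rad/s): [1.89, 1.89, 2.39, 3.01, 3.01, 3.01].

INTERFACE

Orientations are given as a unit quaternion [x, y, z, w].
In Python, from rig import manip, imaging gives the robot as it stands.
- The arm moves only by the tool apply_moves, never from a script. Its arguments are lists of equal length, an entry for each row: "fingers": the finger opening in cm, from 0 to 8.54; "delta_pos": the shift along the tool's x, y, z in cm, a list of three; "yaw": the turn about the tool's y in rad. A call has 1 to 12 rows; each row is the pose to reach, as a shift and turn from the pose measured when the call began, along the tool's axes at that moment; what a row does not reach only later rows make up. A row lasts 1/12 s, in which the tool goes at most 41.7 mm and 7.16 degrees, less where a joint would pass 70% of its speed; a pose out of reach is approached as far as the arm can. A call with a gripper value outside its range is refused whole. The fingers move at their own pace and stop on an object; "force" is the grip in N (left out, the last holds). Time passes only in rows, so rows that repeat a pose let the fingers close. It gives the time, the measured TCP pose, the force and the opening at its end, in the units of the state.
- manip.state(): the state, without advancing time (a new reading comes with each control period).
- imaging.camera(name): name is "side" or "top" or "wrist"; returns a dict with "img" (400x640x3 uint8, red, green, blue), "depth" (400x640 float32, m along the optical axis (not along the pixel's ray), 0 where there is no reading), "mtx" (3x3 intrinsics, pixels), "view" (4x4, takes a point from world to camera coordinates). Camera axes: x right, y up, looking along -z (the intrinsics and any distortion apply to the point x, -y, -z); pixel columns grow to the right and rows downward; lengths in m; the calibration is good to about 2 mm. The wrist camera is an equidistant fisheye: a pixel r from the principal point sees the ray r / f radians off the axis. A picture is of the moment at which its call begins.
- manip.finish_job(): hands the job in, once; it reports no verdict.
The state is a dict: "time": time; "qpos": joint angles; "qvel": joint speeds; "tau": joint torques, N m; "tool_pos": TCP position; "eef_rot": TCP orientation; "force": force on the tool from outside, world axes, zero at the start; "moment": the same for the moment, N m; "finger_gap": finger opening in m.
Only numpy, scipy, OpenCV 4.12 (cv2) and the standard library are available. Lean on these libraries where they do the work, as an engineer would, in place of code of your own. Each camera call takes 0.05 s, during which the arm holds its last target. There are 200 camera calls.

TASK

Take the keyhole-slotted aluminium reference plate out of its black rack, pass its round hole over the spring-loaded screw head of the small white stand, and push it down, firmly but without forcing, over the stiff spot until it clicks and rests fully home on the screw. Leave it hanging there upright and released, and leave the other things on the bench alone.

Things in the scene. Friction and masses are not known exactly. Their poses are not given: they have to be found in the camera images.
- stand: Small fixed white bench stand: base 130 x 140 x 12 mm, upright slab 84 mm wide and 32 mm thick, its top edge 151 mm above the bench. Origin on the bench, in the plane of the slab's front face, at mid width; x points straight out of the front face (roughly away from the robot), y along the slab, z up.
- stand_mark (a point): Upper end of the black upright adjusting slot in the stand's front face, 145.5 mm above the bench, at mid width; stand's axes. The screw is clamped somewhere along this slot: sideways it is true, but its axis lies anywhere from 3.5 to 27.5 mm below this point. How much is not measured: look, or feel for it.
- screw (a joint): How far the screw is drawn out of the stand against its spring, 0 to 6 mm (value in m). Shank 7 mm in diameter; head 15 mm in diameter, 5 mm thick, its underside 7.8 mm off the face at rest (0). The spring pulls back with 3 N plus 1.5 N per mm. About 2.5 mm while the head rides over the plate's ridge, 0 again once it has dropped in behind.
- plate: Loose aluminium plate, 0.18 to 0.35 kg, 70 mm wide (y) up to 116 mm, 36 mm above that, 193 mm high (z), 6 mm thick (x). Origin at the middle of the bottom edge of its back face, x out of its front, z up. It starts upright in the rack's groove, front roughly away from the robot. Hung up, its axes lie along the stand's, its back on the stand's face. More than 30 N between plate and stand or screw bends the screw.
- plate_grip (a point): Centre of the plate's grip bar, its top 40 mm: 36 mm wide, 10 mm thick (x = 0 to 10 mm from the back). The centre is 173 mm above the plate's bottom edge. Plate's axes.
- keyhole (a point): Centre of the plate's round (eight-sided) hole, 20 mm across, 70 mm above the bottom edge, at mid thickness (3 mm from the back). Plate's axes. From it a 10 mm wide slot runs straight up.
- slot_end (a point): Where the screw's axis lies in the plate when the shank meets the closed upper end of the slot: 29 mm above the hole's centre. The slot's end stops the plate hard. Plate's axes.
- ridge (a point): Crest of the ridge on the plate's front, on both sides of the slot: 4.3 mm high, rising gently from 12 to 22 mm above the hole's centre (crest), falling off to 26 mm. As the plate slides down, pushing the screw head over it takes about 4 to 10 N; then the head drops in behind it. The plate's weight alone does not do it. Plate's axes.
- rack: Fixed black rack 90 x 110 mm at the foot, 41 mm high, with one groove 8 mm wide, 74 mm long and 35 mm deep in which the plate stands; groove floor 6 mm above the bench. Origin under its middle, x across the groove, y along it.
- jar: Bystander: white cosmetic jar with black lid, 52 mm in diameter, 55 mm high; origin under its middle.
- drum: Bystander: black cylinder 56 mm in diameter, 70 mm high; origin under its middle.
- slidebox: Bystander: low grey box 80 x 35 x 26 mm; origin under its middle.
Not all that is in view belongs to the job. Several things have the shape of the stand; the one meant has the colours described above. There is more than one size of the plate; the one meant has the size given above.

How it is judged:
By the outcome, as a careful person would: the job done as asked, in the order asked, and still so for the second after the job is handed in, with the robot touching nothing.
It also fails if it takes over 64 s, if anything falls off the work surface, if the arm or the gripper's body presses on something with over 40 N, if the wrist force passes 120 N, or if a joint passes its speed limit or range.

## Working session

There is one attempt and no reset: what is moved stays moved. The work goes in short steps, Python scripts to look and compute and a tool call to move; the robot and the scene stay as the last step left them, time stands still between calls to the robot, and variables do not carry over. Pictures are saved under pics/ and viewed, about 8 in all and at most 12, crops included, and the job is handed in when it is done.

Besides the shell and the picture viewer there is one more tool, called after "Request:" as a command line: name --pt "numbers of a row" for each row, then --argument value for the rest. apply_moves: Moves the arm, as the interface text tells. Its arguments: {"type":"object","properties":{"fingers":{"type":"array"},"delta_pos":{"type":"array"},"yaw":{"type":"array"},"force":{"type":"number"}},"required":["fingers","delta_pos","yaw"]}

```bash
ls; mkdir -p pics; cat > h.py <<'E'
import numpy as np,cv2,json
from rig import manip,imaging
def cam(n):
    c=imaging.camera(n); np.savez(f'{n}.npz',**c); return c
def save(img,name,s=1):
    cv2.imwrite('pics/'+name,cv2.resize(img[:,:,::-1],None,fx=s,fy=s,interpolation=cv2.INTER_CUBIC))
def pts(c):  # world xyz per pixel, pinhole
    K=c['mtx'];h,w=c['depth'].shape;u,v=np.meshgrid(np.arange(w),np.arange(h));d=c['depth']
    p=np.stack([(u-K[0,2])/K[0,0]*d,-(v-K[1,2])/K[1,1]*d,-d,np.ones_like(d)],-1)
    return (p@np.linalg.inv(c['view']).T)[...,:3]
E
python3 - <<'E'
from h import *
print(manip.state())
for n in('side','top','wrist'):
    c=cam(n); print(n,c['mtx'].round(1).tolist(),c['view'].round(3).tolist(),[k for k in c]); 
a=np.load('side.npz')['img'];b=np.load('top.npz')['img']
save(a,'side0.png',1.25);save(b,'top0.png',1.25)
E
```

```text
pics
{'time': 0.0, 'qpos': array([-1.29760956e+00,  4.80859555e-01,  1.59686530e+00, -2.10977655e-05,
        1.06510582e+00, -4.66131346e-02]), 'qvel': array([ 1.95698718e-04, -1.56369867e-05,  2.19371523e-04,  7.30139761e-04,
       -1.21160487e-03, -8.29920124e-04]), 'tau': array([ 8.11918944e-04, -9.50645971e+01, -4.30177903e+01,  1.36576550e-04,
        1.23382505e-02,  8.83999928e-05]), 'tool_pos': array([ 0.20424439, -0.61666376,  0.24765759]), 'eef_rot': array([-0.5729659 ,  0.41435545, -0.41366231,  0.57350076]), 'force': array([0.12517515, 0.1773215 , 0.01548202]), 'moment': array([-0.00863648,  0.04597249,  0.01223972]), 'finger_gap': 0.08531101465194295}
side [[499.3, 0.0, 324.2], [0.0, 499.3, 196.6], [0.0, 0.0, 1.0]] [[-0.891, -0.453, -0.017, 0.434], [0.219, -0.463, 0.859, -0.271], [-0.397, 0.761, 0.512, -0.882], [0.0, 0.0, 0.0, 1.0]] ['img', 'depth', 'mtx', 'view']
top [[407.9, 0.0, 319.6], [0.0, 407.9, 204.7], [0.0, 0.0, 1.0]] [[0.016, -1.0, -0.016, -0.105], [0.995, 0.014, 0.1, -0.536], [-0.099, -0.017, 0.995, -1.009], [0.0, 0.0, 0.0, 1.0]] ['img', 'depth', 'mtx', 'view']
wrist [[309.7, 0.0, 318.6], [0.0, 309.7, 199.4], [0.0, 0.0, 1.0]] [[0.314, -0.949, -0.002, -0.648], [0.909, 0.302, -0.287, 0.036], [0.273, 0.088, 0.958, -0.38], [0.0, 0.0, 0.0, 1.0]] ['img', 'depth', 'mtx', 'view']
```

View pics/side0.png

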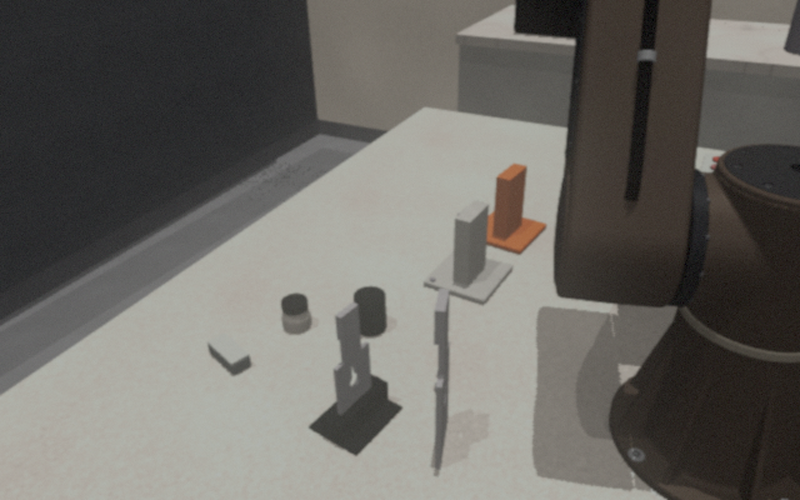

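View pics/top0.png

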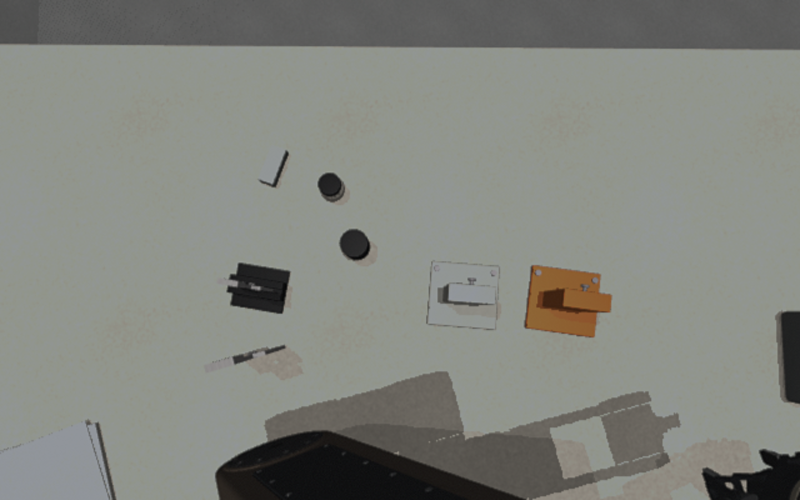

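Candidates at top-picture pixels (800 px scale):
- **Plates:** one in the black rack at (257,286), one standing free at (245,357).
- **Stands:** white at (465,293), orange at (570,300).

By the description I pick the plate in the rack and the white stand. I'll measure both, then check in a close crop.

```bash
python3 - <<'E'
from h import *
for n in('top','side'):
    c=dict(np.load(n+'.npz'));P=pts(c);
    print(n,'cam',np.linalg.inv(c['view'])[:3,3].round(3))
    for nm,(x0,x1,y0,y1) in dict(rackplate=(.47,.62,.02,.22),free=(.30,.46,.02,.30),white=(.45,.65,-.33,-.14)).items():
        if n=='side' or 1:
            # regions on world xy
            m=(P[...,0]>x0)&(P[...,0]<x1)&(P[...,1]>y0)&(P[...,1]<y1)&(c['depth']>0)
            for zl,zh in((.045,.12),(.12,.145),(.145,.16),(.16,.19),(.19,.205),(.205,.25)):
                q=P[m&(P[...,2]>zl)&(P[...,2]<zh)]
                if len(q)>4:
                    (r)=cv2.minAreaRect((q[:,:2]*1000).astype(np.float32))
                    print(nm,zl,len(q),'z',np.percentile(q[:,2],[5,50,95]).round(3),'rect',np.round(r[0],1),np.round(r[1],1),round(r[2],1))
s=np.load('side.npz')['img'];t=np.load('top.npz')['img']
a=cv2.resize(s[150:390,160:440],None,fx=2,fy=2,interpolation=2)
b=cv2.resize(t[190:310,150:410],(560,258),interpolation=2)
a=cv2.resize(s[150:390,160:440],(390,334),interpolation=2)
save(cv2.convertScaleAbs(np.vstack([cv2.resize(s[150:390,160:440],(400,340),interpolation=2),cv2.resize(t[190:310,150:410],(400,185),interpolation=2)]),alpha=1.3),'crop1.png',1.1)
E
```

```text
top cam [ 0.435 -0.115  1.056]
rackplate 0.045 13 z [0.071 0.098 0.102] rect [474.  180.5] [33.   5.8] 86.8
rackplate 0.16 12 z [0.165 0.174 0.185] rect [476.1 184.3] [25.5  3.9] 71.0
rackplate 0.19 63 z [0.197 0.199 0.202] rect [474.9 190.5] [ 8.6 36.3] 0.6
free 0.045 39 z [0.05  0.089 0.119] rect [349.6 154.2] [ 7.5 39.8] 5.5
free 0.12 21 z [0.12  0.124 0.144] rect [350. 154.] [ 6.6 40.4] 4.0
free 0.145 43 z [0.147 0.15  0.156] rect [348.2 146. ] [ 7.5 22.8] 17.5
free 0.16 16 z [0.162 0.175 0.189] rect [344.9 157. ] [6.7 1.8] 16.7
free 0.19 11 z [0.192 0.198 0.203] rect [347.2 156.9] [11.2  1.4] 12.4
free 0.205 166 z [0.211 0.248 0.25 ] rect [341. 179.] [13.2 47.8] 17.6
white 0.045 27 z [0.053 0.084 0.116] rect [ 464.3 -186. ] [ 0.6 27.1] 86.5
white 0.12 39 z [0.125 0.135 0.141] rect [ 475.9 -206.4] [22.3 62.6] 30.7
white 0.145 464 z [0.148 0.151 0.153] rect [ 462.3 -228.1] [84.  28.7] 86.5
side cam [0.096 0.742 0.692]
rackplate 0.045 297 z [0.049 0.08  0.116] rect [510.6 116.5] [ 19.7 220.8] 24.8
rackplate 0.12 82 z [0.121 0.128 0.143] rect [473.5 207.4] [25.1  7.5] 78.4
rackplate
[... 182 characters left out ...]
01] rect [473.2 190.3] [37.3 11. ] 81.1
free 0.045 345 z [0.049 0.084 0.118] rect [341.6 178.6] [13.3 94.2] 17.3
free 0.12 125 z [0.121 0.132 0.144] rect [340.8 181.5] [13.3 87.3] 17.4
free 0.145 114 z [0.146 0.151 0.158] rect [338.5 178.7] [ 7.7 90.9] 16.5
free 0.16 115 z [0.162 0.175 0.188] rect [336.9 181. ] [ 6.9 42.8] 14.5
free 0.19 67 z [0.191 0.199 0.204] rect [337.8 183.1] [11.3 39.6] 10.8
free 0.205 353 z [0.208 0.235 0.25 ] rect [341.1 178.9] [12.8 50. ] 16.9
white 0.045 311 z [0.05  0.083 0.116] rect [ 465.1 -187.4] [ 9.4 30.3] 86.8
white 0.12 108 z [0.122 0.132 0.143] rect [ 476.8 -202.1] [21.4 62.1] 40.6
white 0.145 219 z [0.147 0.152 0.154] rect [ 464.6 -227.1] [89.  28.9] 89.8
```

View pics/crop1.png

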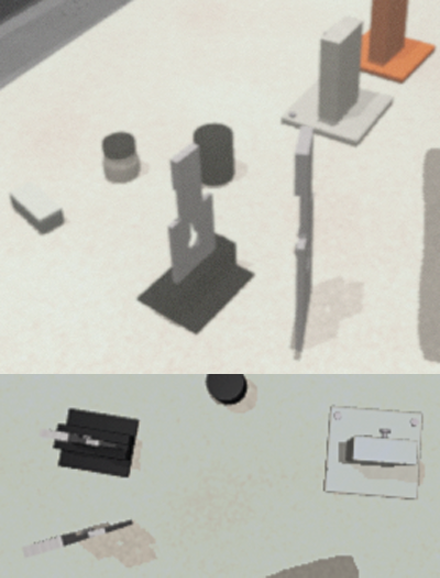

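The plate in the rack is 199 − 6 = 193 mm high with a 36 mm grip bar, so it is the right one. The free one is 250 mm high and about 90 mm wide, so it's the decoy. The white stand is confirmed, with its screw on the +x side at (385,432) in the crop. Next I'll refine the poses.

```bash
python3 - <<'E'
from h import *
from scipy.spatial.transform import Rotation as R
c=dict(np.load('top.npz'));P=pts(c);hsv=cv2.cvtColor(c['img'],cv2.COLOR_RGB2HSV)
def sel(x0,x1,y0,y1,z0,z1):
    m=c['depth']>0
    for i,(a,b) in enumerate(((x0,x1),(y0,y1),(z0,z1))): m&=(P[...,i]>a)&(P[...,i]<b)
    return m
def rect(n,m):
    r=cv2.minAreaRect((P[m][:,:2]*1000).astype(np.float32));print(n,m.sum(),np.round(r[0],1),np.round(r[1],1),round(r[2],2), P[m][:,2].mean().round(4))
rect('standbase',sel(.38,.6,-.33,-.14,.008,.016))
rect('slabtop',sel(.43,.52,-.33,-.14,.148,.155))
rect('rack top',sel(.40,.56,.08,.26,.036,.046))
m=sel(.40,.56,.08,.26,.194,.205);rect('plate top',m)
q=P[sel(.38,.6,-.33,-.14,.008,.016)]
m=sel(.479,.5,-.26,-.19,.05,.146)
print('screw top', np.c_[np.argwhere(m),P[m].round(4)*1000][:40])
print('head colour', c['img'][m].mean(0))
st=manip.state();print(R.from_quat(st['eef_rot']).as_matrix().round(4))
w=dict(np.load('wrist.npz'));print(np.linalg.inv(w['view'])[:3].round(3))
for n,b in dict(drum=(.5,.62,-.07,.04,.06,.08),jar=(.6,.72,-.04,.1,.045,.065)).items(): rect(n,sel(*b))
E
```

```text
standbase 2007 [ 461.5 -227.7] [139.9 129.8] 86.3 0.0118
slabtop 516 [ 460.6 -228. ] [84.  31.9] 86.31 0.1508
rack top 523 [469.7 191.2] [111.1  37.7] 81.48 0.0407
plate top 85 [472.  190.6] [36.2  9.7] 81.51 0.1989
screw top [[ 222.   374.   489.1 -222.8  133.1]
 [ 222.   375.   488.9 -224.6  137. ]
 [ 222.   376.   489.  -227.   135.7]
 [ 222.   377.   488.9 -229.1  137. ]
 [ 222.   378.   489.  -231.4  136.3]
 [ 222.   379.   489.1 -233.7  136.2]
 [ 223.   374.   486.8 -222.8  133.1]
 [ 223.   375.   486.8 -224.9  134.4]
 [ 223.   376.   486.7 -227.   136.1]
 [ 223.   377.   486.6 -228.9  138.6]
 [ 223.   378.   486.6 -231.2  138.4]
 [ 223.   379.   486.7 -233.4  138.3]
 [ 223.   380.   487.  -236.2  134.2]
 [ 224.   375.   484.6 -225.1  132.7]
 [ 224.   376.   484.6 -227.3  133.8]
 [ 224.   377.   484.5 -229.1  136.8]
 [ 224.   378.   484.5 -231.3  137.4]
 [ 224.   379.   484.4 -233.3  139.4]
 [ 224.   380.   484.8 -236.6  131.5]
 [ 225.   376.   482.2 -227.   135.7]
 [ 225.   377.   482.4 -229.6  133. ]
 [ 225.   378.   482.3 -231.5  135.6]
 [ 226.   376.   480.1 -227.2  134.2]
 [ 226.   377.   480.2 -229.7  132.5]
 [ 226.   378.   480.2 -232.   131.7]]
head colour [106.12 105.08 106.44]
[[ 3.144e-01 -3.000e-04  9.493e-01]
 [-9.493e-01  9.000e-04  3.144e-01]
 [-9.000e-04 -1.000e+00  0.000e+00]]
[[ 0.314  0.909  0.273  0.274]
 [-0.949  0.302  0.088 -0.592]
 [-0.002 -0.287  0.958  0.373]]
drum 408 [557.8  -8.1] [54.3 53.2] 2.54 0.0696
jar 279 [678.9  46.5] [45.3 45.1] 88.82 0.0542
```

Request:
apply_moves --fingers '[8.5,8.5,8.5,8.5,8.5,8.5,8.5,8.5,8.5,8.5,8.5,8.5]' --pt "-2 0.6 3.8" --pt "-4 1.2 7.6" --pt "-6 1.8 11.4" --pt "-8 2.4 15.2" --pt "-10 3 19" --pt "-12 3.4 22.8" --pt "-14 3.8 26.6" --pt "-16 4.2 30.4" --pt "-18 4.8 34.2" --pt "-20 5.4 38" --pt "-22.5 6 42.5" --pt "-25.2 6.8 46.9" --yaw '[0.03,0.07,0.1,0.14,0.17,0.2,0.24,0.27,0.3,0.34,0.384,0.384]'

```text
time: 1.15
tool_pos: [0.5474, -0.2561, 0.1851]
eef_rot: [-0.483, 0.517, -0.516, 0.483]
force: [0.6, -1.6, 0.7]
finger_gap: 0.0848
```

```bash
python3 - <<'E'
from h import *
c=cam('wrist');print(manip.state()['tool_pos'])
P=None
# predicted pixels of slab top edge centre and screw
def proj(p):
    q=c['view']@np.r_[p,1];x,y,z=q[0],-q[1],-q[2];th=np.arctan2(np.hypot(x,y),z);a=np.arctan2(y,x)
    return c['mtx'][:2,2]+c['mtx'][0,0]*th*np.array([np.cos(a),np.sin(a)])
print(proj([.4766,-.229,.151]),proj([.489,-.2298,.1305]))
save(c['img'],'w1.png',1.25)
E
```

```text
[ 0.55114461 -0.25079086  0.18404578]
[288.00011453 338.7646594 ] [289.48772667 306.99801152]
```

View pics/w1.png

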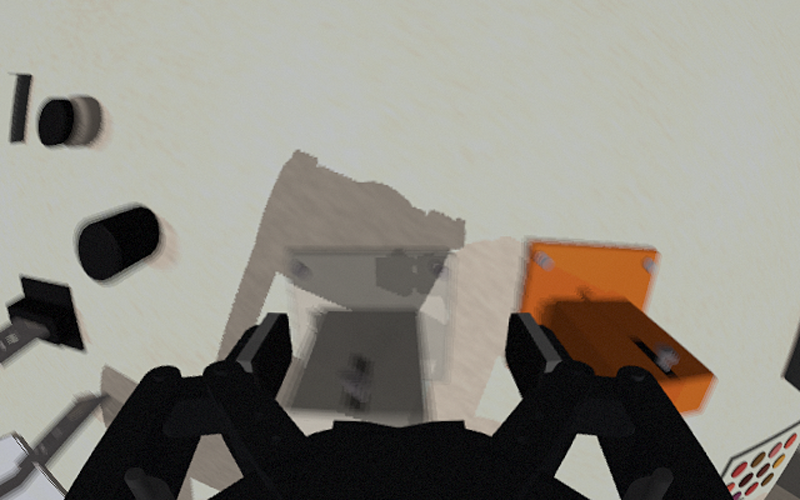

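The picture is blurred because the arm was still moving, but the slab face with its slot and screw shows at about (357,372). I'll back off a little and let it settle.

Request:
apply_moves --fingers '[8.5,8.5,8.5,8.5,8.5]' --pt "-1 0 3.5" --pt "-2 0 4.5" --pt "-2 0 4.5" --pt "-2 0 4.5" --pt "-2 0 4.5" --yaw '[0,0,0,0,0]'

```text
time: 1.62
tool_pos: [0.5967, -0.2338, 0.1839]
eef_rot: [-0.483, 0.516, -0.515, 0.485]
force: [0.1, -0.0, 0.0]
finger_gap: 0.085
```

```bash
cat >> h.py <<'E'
def proj(c,p):
    q=c['view']@np.r_[p,1];x,y,z=q[0],-q[1],-q[2];th=np.arctan2(np.hypot(x,y),z);a=np.arctan2(y,x)
    return c['mtx'][:2,2]+c['mtx'][0,0]*th*np.array([np.cos(a),np.sin(a)])
def ray(c,u,v):
    d=np.array([u,v])-c['mtx'][:2,2];r=np.hypot(*d);th=r/c['mtx'][0,0]
    k=np.array([np.sin(th)*d[0]/r,-np.sin(th)*d[1]/r,-np.cos(th)]);M=np.linalg.inv(c['view'])
    return M[:3,3],M[:3,:3]@k
def wpts(c):
    h,w=c['depth'].shape;u,v=np.meshgrid(np.arange(w),np.arange(h));dx=u-c['mtx'][0,2];dy=v-c['mtx'][1,2];r=np.hypot(dx,dy)+1e-9
    th=r/c['mtx'][0,0];d=c['depth'];t=np.tan(np.minimum(th,1.5))*d
    p=np.stack([t*dx/r,-t*dy/r,-d,np.ones_like(d)],-1);return (p@np.linalg.inv(c['view']).T)[...,:3]
E
python3 - <<'E'
from h import *
c=cam('wrist');print(manip.state()['tool_pos'],manip.state()['force'])
for z in(.151,.1455,.1305,.012):print(z,proj(c,[.4766,-.229,z]))
print('head',proj(c,[.4766+.0128,-.2298,.1305]),'corners',proj(c,[.4766-.0027,-.229-.042,.151]),proj(c,[.4766+.0027,-.229+.042,.151]))
x=int(proj(c,[.4766,-.229,.13])[0]);y=int(proj(c,[.4766,-.229,.13])[1])
print(x,y)
y0,x0=max(0,min(y-60,280)),x-75
print('crop org',x0,y0);save(cv2.convertScaleAbs(c['img'][y0:y0+120,x0:x0+150],alpha=1.5),'w2.png',5)
W=wpts(c);ax=np.array([.9979,-.0645,0]);f=(W-[.4766,-.229,0])@ax; l=(W-[.4766,-.229,0])@[.0645,.9979,0]
m=(abs(f)<.004)&(abs(l)<.045)&(W[...,2]>.03)&(W[...,2]<.16)&(c['depth']>0)
print('face f',m.sum(),np.median(f[m]),'l range',np.percentile(l[m],[1,99]),'zmax',np.percentile(W[...,2][m],99))
h=(f>.0075)&(f<.016)&(abs(l)<.012)&(W[...,2]>.1)&(W[...,2]<.15)&(c['depth']>0)
print('head',h.sum(),np.median(f[h]),np.mean(l[h]),np.percentile(W[...,2][h],[2,50,98]),np.argwhere(h).mean(0)[::-1])
hf=h&(f>.0115);print('front',hf.sum(),l[hf].min(),l[hf].max(),np.percentile(W[...,2][hf],[0,5,50,95,100]))
E
```

```text
[ 0.59649742 -0.23408199  0.18399427] [-0.02920467 -0.17875992 -0.25876293]
0.151 [324.31917085 383.98626112]
0.1455 [324.25112696 378.77509551]
0.1305 [324.07200364 365.28362188]
0.012 [322.97173953 288.31445134]
head [324.2296255 354.6955252] corners [378.99857301 382.03011479] [269.3548316  382.34292263]
324 364
crop org 249 280
face f 3510 0.0011865520119450391 l range [-0.04045416  0.0409317 ] zmax 0.09843874850367049
  return _methods._mean(a, axis=axis, dtype=dtype,
  ret = ret.dtype.type(ret / rcount)
Traceback (most recent call last):
IndexError: index -1 is out of bounds for axis 0 with size 0
```

View pics/w2.png

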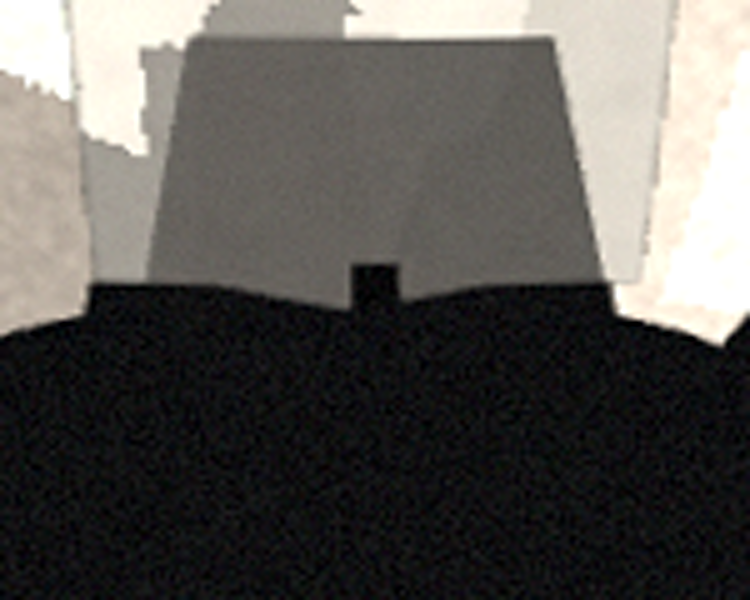

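The gripper body hides the screw from here, with only the slot's lower end showing at (375,285). I'll go back 5 cm, where the screw was visible, and settle.

Request:
apply_moves --fingers '[8.5,8.5,8.5,8.5,8.5]' --pt "0 0 -3.5" --pt "0 0 -5.5" --pt "0 0 -5.5" --pt "0 0 -5.5" --pt "0 0 -5.5" --yaw '[0,0,0,0,0]'

```text
time: 2.08
tool_pos: [0.5418, -0.2314, 0.1845]
eef_rot: [-0.483, 0.516, -0.516, 0.484]
force: [0.8, 0.4, -0.6]
finger_gap: 0.085
```

```bash
python3 - <<'E'
from h import *
c=cam('wrist');print(manip.state()['tool_pos'],manip.state()['force'])
for z in(.151,.1455,.1305,.012):print(z,proj(c,[.4766,-.229,z]))
print('head',proj(c,[.4766+.0128,-.2298,.1305]),'corners',proj(c,[.4766-.0027,-.229-.042,.151]),proj(c,[.4766+.0027,-.229+.042,.151]))
x,y=proj(c,[.4766,-.229,.12]).astype(int)
y0,x0=max(0,min(y-60,280)),x-75
print('crop org',x0,y0);save(cv2.convertScaleAbs(c['img'][y0:y0+120,x0:x0+150],alpha=1.5),'w3.png',5)
W=wpts(c);ax=np.array([.9979,-.0645,0]);f=(W-[.4766,-.229,0])@ax; l=(W-[.4766,-.229,0])@[.0645,.9979,0]
m=(abs(f)<.004)&(abs(l)<.045)&(W[...,2]>.03)&(W[...,2]<.16)&(c['depth']>0)
print('face f',m.sum(),np.median(f[m]),'l range',np.percentile(l[m],[1,99]),'zmax',np.percentile(W[...,2][m],99))
h=(f>.0075)&(f<.018)&(abs(l)<.014)&(W[...,2]>.1)&(W[...,2]<.15)&(c['depth']>0)
for r,q in zip(np.argwhere(h),np.c_[f[h],l[h],W[...,2][h]]): print(r[::-1],(q*1000).round(1),end=' ')
E
```

```text
[ 0.54209741 -0.23130883  0.18437136] [-0.38599737  0.21727053 -0.17975158]
0.151 [323.71561889 332.12159438]
0.1455 [323.63512793 326.9011398 ]
0.1305 [323.42826113 313.65541355]
0.012 [322.29056791 244.63232113]
head [323.52655987 299.30164602] corners [386.51521517 330.20127099] [260.5994507  330.50693499]
crop org 248 245
face f 8426 0.0010712757923664858 l range [-0.04048345  0.0407228 ] zmax 0.1508235525604371
[319 293] [ 14.3   3.2 124.7] [320 293] [ 14.1   2.5 124.5] [321 293] [ 14.2   1.8 124.5] [322 293] [ 14.1   1.1 124.4] [323 293] [ 13.8   0.3 123.9] [324 293] [ 14.   -0.4 124.3] [325 293] [ 14.7  -1.1 125.4] [326 293] [ 13.4  -1.8 123.4] [327 293] [ 13.8  -2.5 123.9] [328 293] [ 14.1  -3.2 124.4] [317 294] [ 13.7   4.6 125.1] [318 294] [ 14.8   3.9 126.7] [319 294] [ 14.5   3.2 126.3] [320 294] [ 13.7   2.5 125.2] [321 294] [ 14.1   1.8 125.7] [322 294] [ 14.1   1.1 125.7] [323 294] [ 14.    0.4 125.6] [324 294] [ 14.7  -0.3 126.7] [325 294] [ 13.8  -1.1 125.2] [326 294] [ 13.9  -1.8 125.4] [327 294] [ 13.9  -2.5 125.4] [328 294] [ 14.3  -3.2 126.1] [329 294] [ 14.5  -3
[... 7616 characters left out ...]
3.2 137.3] [320 308] [ 10.    2.5 137. ] [321 308] [ 10.1   1.8 137.1] [322 308] [ 10.3   1.1 137.4] [323 308] [ 10.5   0.4 137.7] [324 308] [ 10.7  -0.2 137.9] [325 308] [ 10.1  -0.9 137.1] [326 308] [ 10.5  -1.6 137.7] [327 308] [ 10.6  -2.3 137.8] [328 308] [ 10.2  -3.  137.3] [329 308] [ 10.9  -3.6 138.2] [331 308] [  9.6  -5.  136.5] [318 309] [  8.6   3.8 136.2] [319 309] [  9.7   3.2 137.7] [320 309] [  8.7   2.5 136.5] [321 309] [  9.7   1.8 137.7] [322 309] [  8.9   1.1 136.7] [323 309] [ 10.3   0.4 138.5] [324 309] [  9.8  -0.2 137.9] [325 309] [  9.2  -0.9 137. ] [326 309] [  9.7  -1.6 137.8] [327 309] [  9.3  -2.3 137.3] [328 309] [  9.3  -3.  137.3] [329 309] [  9.3  -3.7 137.2]
```

View pics/w3.png

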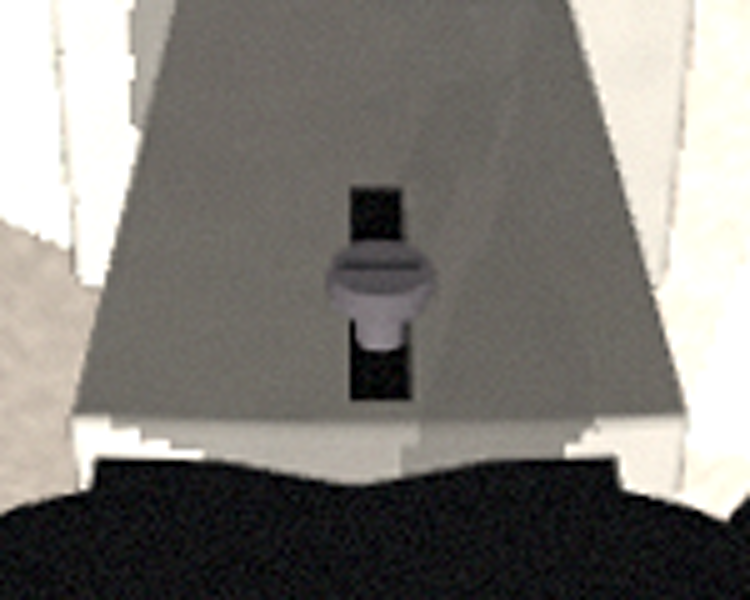

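The picture is sharp now: screw head at crop (380,275), slot upper end at (380,400), slab top edge at row 415. The depth data puts the head centre at z ≈ 0.130 and laterally true. Next is the hover over the plate's grip bar.

Request:
apply_moves --fingers '[8.5,8.5,8.5,8.5,8.5,8.5,8.5,8.5,8.5,8.5,8.5,8.5]' --pt "0 -3.5 0" --pt "-3 -6 0" --pt "-6.5 -7.5 -0.5" --pt "-10.3 -7.5 -1.5" --pt "-14.2 -7.5 -2.5" --pt "-18.1 -7.5 -3.5" --pt "-22 -7.5 -4.5" --pt "-26 -7.5 -5.5" --pt "-30 -7.5 -6.5" --pt "-34 -7.5 -7.5" --pt "-38 -7.5 -8.8" --pt "-41.7 -7.5 -9.8" --yaw '[-0.1,-0.22,-0.34,-0.46,-0.58,-0.7,-0.82,-0.94,-1.06,-1.18,-1.3,-1.42]'

```text
time: 3.13
tool_pos: [0.4706, 0.1933, 0.2605]
eef_rot: [-0.702, 0.073, -0.074, 0.704]
force: [1.6, 0.1, -0.2]
finger_gap: 0.085
```

```bash
cat >> h.py <<'E'
from scipy.spatial.transform import Rotation as Rot
def plan(target,ang):  # world TCP target (m), tool-x angle deg -> tool delta cm, yaw rad
    s=manip.state();M=Rot.from_quat(s['eef_rot']).as_matrix();a=np.degrees(np.arctan2(M[1,0],M[0,0]))
    print('t',s['time'],'pos',s['tool_pos'].round(4),'ang',a.round(2),'F',s['force'].round(1),'gap',round(s['finger_gap'],4),'q6',s['qpos'][5].round(2))
    print('delta cm',((np.array(target)-s['tool_pos'])@M*100).round(2),'yaw',np.radians((a-ang+180)%360-180).round(3), 'tilt',M[2].round(4))
E
python3 - <<'E'
from h import *
plan([.472,.1906,.25],-8.5);plan([.472,.1906,.25],-8.5)
E
```

```text
t 3.1333 pos [0.4706 0.1933 0.2605] ang -11.97 F [ 1.6  0.1 -0.2] gap 0.085 q6 0.54
delta cm [ 0.19  1.05 -0.24] yaw -0.061 tilt [ 0.0013 -1.      0.003 ]
t 3.1333 pos [0.4706 0.1933 0.2605] ang -11.97 F [ 1.6  0.1 -0.2] gap 0.085 q6 0.54
delta cm [ 0.19  1.05 -0.24] yaw -0.061 tilt [ 0.0013 -1.      0.003 ]
```

Request:
apply_moves --fingers '[8.5,8.5,8.5,8.5]' --pt "0.2 1 -0.25" --pt "0.2 1 -0.25" --pt "0.2 1 -0.25" --pt "0.2 1 -0.25" --yaw '[-0.06,-0.06,-0.06,-0.06]'

```text
time: 3.47
tool_pos: [0.4726, 0.1898, 0.2507]
eef_rot: [-0.704, 0.053, -0.054, 0.706]
force: [0.4, 0.4, -0.2]
finger_gap: 0.0852
```

```bash
python3 - <<'E'
from h import *
c=cam('wrist');W=wpts(c)
m=(abs(W[...,0]-.472)<.02)&(abs(W[...,1]-.19)<.035)&(abs(W[...,2]-.199)<.008)&(c['depth']>0)
r=cv2.minAreaRect((W[m][:,:2]*1000).astype(np.float32));print(m.sum(),r,np.median(W[m][:,2]))
m2=(abs(W[...,0]-.472)<.02)&(W[...,1]>.13)&(W[...,1]<.25)&(W[...,2]>.1)&(W[...,2]<.195)&(c['depth']>0);print(m2.sum(),np.percentile(W[m2],[5,50,95],axis=0))
plan([.472,.1906,.175],-8.5)
t=cam('top');save(t['img'][150:330,100:420],'t2.png',2.5)
s=cam('side');save(s['img'],'s2.png',1.25)
E
```

```text
935 ((473.46270751953125, 190.8302459716797), (37.25908279418945, 9.8936128616333), 81.59896087646484) 0.1981964736218723
477 [[0.47170871 0.20751388 0.10138706]
 [0.47550971 0.20916731 0.14864224]
 [0.47974734 0.2256124  0.19118412]]
t 3.5167 pos [0.4726 0.1896 0.2508] ang -8.74 F [ 0.2 -0.   0.7] gap 0.0847 q6 0.47
delta cm [-0.09  7.58  0.07] yaw -0.004 tilt [ 0.0016 -1.      0.0028]
```

View pics/s2.png

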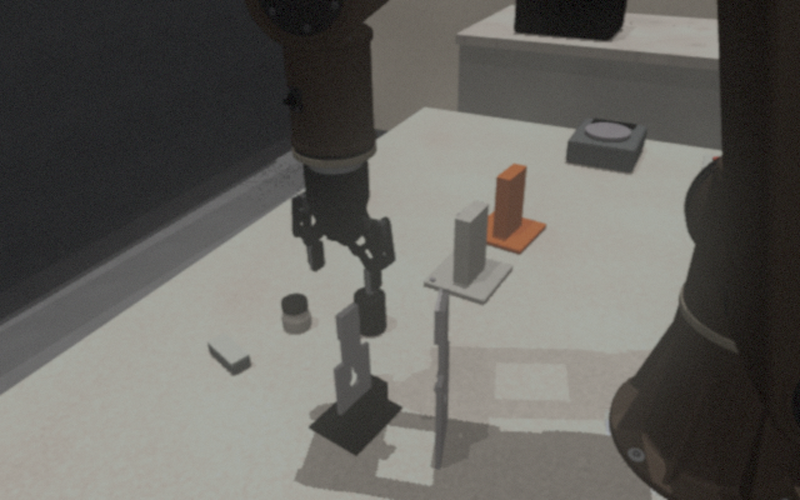

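The arm is clear of the decoy plate. The fingers hang above the rack plate, whose grip bar is at (345,320) in this picture. Descend, then grip.

Request:
apply_moves --fingers '[8.5,8.5,8.5,8.5,5,3,2,0.5,0.5,0.5,0.5,0.5]' --pt "0 2.5 0.1" --pt "0 5 0.1" --pt "0 7.6 0.1" --pt "0 7.6 0.1" --pt "0 7.6 0.1" --pt "0 7.6 0.1" --pt "0 7.6 0.1" --pt "0 7.6 0.1" --pt "0 7.6 0.1" --pt "0 7.6 0.1" --pt "0 7.6 0.1" --pt "0 7.6 0.1" --yaw '[0,0,0,0,0,0,0,0,0,0,0,0]' --force 60

```text
time: 4.62
tool_pos: [0.4732, 0.1909, 0.1756]
eef_rot: [-0.704, 0.053, -0.055, 0.706]
force: [-0.8, -0.5, 9.5]
finger_gap: 0.0092
```

```bash
python3 - <<'E'
from h import *
plan([.472,.1906,.28],-8.5)
E
```

```text
t 4.6167 pos [0.4732 0.1909 0.1756] ang -8.71 F [-0.8 -0.5  9.5] gap 0.0092 q6 0.47
delta cm [-9.000e-02 -1.044e+01 -1.000e-02] yaw -0.004 tilt [ 0.0026 -1.      0.0035]
```

Gripped, with a 9.2 mm gap. Now lift straight up.

Request:
apply_moves --fingers '[0.5,0.5,0.5,0.5,0.5,0.5,0.5,0.5]' --pt "0 -1 0" --pt "0 -2.5 0" --pt "0 -4 0" --pt "0 -6 0" --pt "0 -8 0" --pt "0 -10 0" --pt "0 -11.5 0" --pt "0 -11.5 0" --yaw '[0,0,0,0,0,0,0,0]'

```text
time: 5.28
tool_pos: [0.4741, 0.191, 0.294]
eef_rot: [-0.703, 0.051, -0.056, 0.707]
force: [1.0, -0.0, -2.8]
finger_gap: 0.0093
```

```bash
python3 - <<'E'
from h import *
ax=np.array([.9979,-.0645,0]);
# hover in front of stand: plate 55 mm out
T=np.array([.4768,-.229,0])+ax*.085;T[2]=.29
plan(T,-3.7); print(T)
c=cam('side');P=pts(c)
m=(abs(P[...,0]-.472)<.05)&(abs(P[...,1]-.19)<.06)&(P[...,2]>.06)&(c['depth']>0)
for zl in np.arange(.08,.32,.02):
    q=P[m&(abs(P[...,2]-zl)<.01)]
    if len(q):print(zl.round(2),len(q),np.percentile(q[:,:2],[5,50,95],axis=0).round(3).tolist())
print('min z',np.sort(P[m][:,2])[:10])
E
```

```text
t 5.2833 pos [0.4741 0.191  0.294 ] ang -8.71 F [ 1.  -0.  -2.8] gap 0.0093 q6 0.47
delta cm [ 15.09   0.27 -40.73] yaw -0.087 tilt [ 0.0068 -1.      0.0057]
[ 0.5616215 -0.2344825  0.29     ]
0.12 64 [[0.466, 0.161], [0.471, 0.195], [0.478, 0.225]]
0.14 266 [[0.465, 0.16], [0.471, 0.195], [0.478, 0.225]]
0.16 288 [[0.466, 0.16], [0.471, 0.197], [0.478, 0.225]]
0.18 309 [[0.466, 0.16], [0.471, 0.193], [0.478, 0.225]]
0.2 265 [[0.465, 0.16], [0.472, 0.2], [0.478, 0.225]]
0.22 315 [[0.465, 0.161], [0.471, 0.196], [0.478, 0.225]]
0.24 310 [[0.465, 0.16], [0.47, 0.197], [0.478, 0.224]]
0.26 196 [[0.467, 0.175], [0.47, 0.195], [0.476, 0.209]]
0.28 162 [[0.458, 0.187], [0.471, 0.203], [0.481, 0.209]]
0.3 260 [[0.456, 0.19], [0.466, 0.202], [0.491, 0.208]]
min z [0.12387158 0.12432486 0.12490819 0.12533074 0.12534834 0.12537353
 0.12538265 0.1256863  0.12581387 0.12597851]
```

The plate hangs vertical. Its bottom is at 0.124 m, 0.1697 below the TCP, as predicted. Now carry it to the front of the stand.

Request:
apply_moves --fingers '[0.5,0.5,0.5,0.5,0.5,0.5,0.5,0.5,0.5,0.5,0.5,0.5]' --pt "0.7 0 -2" --pt "2.2 0 -6" --pt "3.7 0 -10" --pt "5.2 0 -14" --pt "6.7 0 -18" --pt "8.1 0 -22" --pt "9.6 0 -26" --pt "11.1 0 -30" --pt "12.6 0 -34" --pt "14 0 -37.5" --pt "15.1 0.2 -40" --pt "15.1 0.2 -40.7" --yaw '[0,-0.01,-0.02,-0.03,-0.04,-0.05,-0.06,-0.07,-0.08,-0.087,-0.087,-0.087]'

```text
time: 6.33
tool_pos: [0.5616, -0.2391, 0.287]
eef_rot: [-0.705, 0.022, -0.026, 0.708]
force: [-1.2, 0.8, -4.7]
finger_gap: 0.0092
```

Request:
apply_moves --fingers '[0.5,0.5,0.5]' --pt "0 0 0" --pt "0 0 0" --pt "0 0 0" --yaw '[0,0,0]'

```text
time: 6.58
tool_pos: [0.5611, -0.2381, 0.2861]
eef_rot: [-0.705, 0.023, -0.025, 0.708]
force: [0.5, 1.1, -3.4]
finger_gap: 0.0089
```

```bash
python3 - <<'E'
from h import *
O=np.array([.4768,-.229,0]);ax=np.array([.9979,-.0645,0]);ay=np.array([.0645,.9979,0])
for f in(.085,.035):
    T=O+ax*f;T[2]=.130-.070+.1697;plan(T,-3.7)
for n in('top','side','wrist'):
    c=cam(n);P=wpts(c) if n=='wrist' else pts(c);D=P-O;f=D@ax;l=D@ay
    m=(f>.06)&(f<.10)&(abs(l)<.06)&(P[...,2]>.13)&(P[...,2]<.24)&(c['depth']>0)
    q=np.c_[f[m],l[m],P[m][:,2]]*1000;print(n,m.sum(),len(q) and np.percentile(q,[1,5,50,95,99],axis=0).round(1).tolist())
    if n=='side': save(c['img'][80:300,260:480],'s3.png',2.5)
E
```

```text
t 6.5833 pos [ 0.5611 -0.2381  0.2861] ang -3.86 F [ 0.5  1.1 -3.4] gap 0.0089 q6 -0.39
delta cm [0.01 5.64 0.34] yaw -0.003 tilt [ 0.0033 -1.      0.0045]
t 6.5833 pos [ 0.5611 -0.2381  0.2861] ang -3.86 F [ 0.5  1.1 -3.4] gap 0.0089 q6 -0.39
delta cm [-4.99  5.62  0.32] yaw -0.003 tilt [ 0.0033 -1.      0.0045]
top 162 [[79.0, -10.2, 130.7], [79.2, -7.1, 138.3], [79.7, 15.8, 186.1], [84.4, 31.2, 232.9], [85.0, 31.5, 234.9]]
side 693 [[78.0, -39.5, 131.2], [78.6, -36.4, 136.4], [80.5, 1.1, 185.4], [84.7, 31.1, 233.8], [86.7, 33.1, 238.3]]
wrist 618 [[81.1, -8.5, 140.2], [81.2, 2.9, 149.8], [84.8, 22.9, 224.3], [89.5, 31.9, 234.1], [90.3, 32.0, 239.5]]
```

View pics/s3.png

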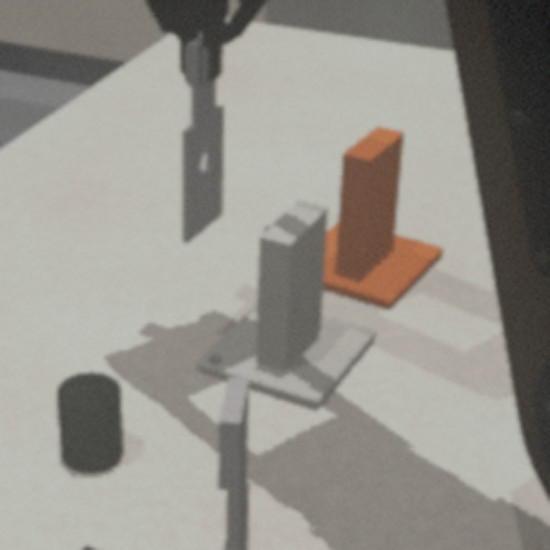

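The plate hangs upright in front of the stand, crop (203,170), with its keyhole visible. Next: lower it to hole height and approach to 30 mm off the face.

Request:
apply_moves --fingers '[0.5,0.5,0.5,0.5,0.5,0.5,0.5,0.5,0.5]' --pt "0 1.5 0.35" --pt "0 3 0.35" --pt "0 4.6 0.35" --pt "-1.5 5.6 0.35" --pt "-3 5.62 0.35" --pt "-4.5 5.62 0.35" --pt "-5 5.62 0.35" --pt "-5 5.62 0.35" --pt "-5 5.62 0.35" --yaw '[-0.003,-0.003,-0.003,-0.003,-0.003,-0.003,-0.003,-0.003,-0.003]'

```text
time: 7.48
tool_pos: [0.513, -0.2307, 0.2312]
eef_rot: [-0.706, 0.02, -0.024, 0.708]
force: [0.2, -0.5, -3.5]
finger_gap: 0.0088
```

```bash
python3 - <<'E'
from h import *
O=np.array([.4768,-.229,0]);ax=np.array([.9979,-.0645,0]);ay=np.array([.0645,.9979,0])
for f in(.035,.012,.006):
    T=O+ax*f+ay*.0003;T[2]=.130-.070+.1697;plan(T,-3.7)
E
```

```text
t 7.4833 pos [ 0.513  -0.2307  0.2312] ang -3.61 F [ 0.2 -0.5 -3.5] gap 0.0088 q6 -0.42
delta cm [-0.12  0.15 -0.04] yaw 0.002 tilt [ 0.0062 -1.      0.0033]
t 7.4833 pos [ 0.513  -0.2307  0.2312] ang -3.61 F [ 0.2 -0.5 -3.5] gap 0.0088 q6 -0.42
delta cm [-2.42  0.13 -0.03] yaw 0.002 tilt [ 0.0062 -1.      0.0033]
t 7.4833 pos [ 0.513  -0.2307  0.2312] ang -3.61 F [ 0.2 -0.5 -3.5] gap 0.0088 q6 -0.42
delta cm [-3.02  0.13 -0.03] yaw 0.002 tilt [ 0.0062 -1.      0.0033]
```

Request:
apply_moves --fingers '[0.5,0.5,0.5,0.5,0.5,0.5,0.5,0.5]' --pt "-0.1 0.13 -0.03" --pt "-0.5 0.13 -0.03" --pt "-1 0.13 -0.03" --pt "-1.5 0.13 -0.03" --pt "-1.8 0.13 -0.03" --pt "-2.1 0.13 -0.03" --pt "-2.1 0.13 -0.03" --pt "-2.1 0.13 -0.03" --yaw '[0,0,0,0,0,0,0,0]'

```text
time: 8.15
tool_pos: [0.4919, -0.2297, 0.2298]
eef_rot: [-0.706, 0.02, -0.025, 0.708]
force: [-0.8, 0.1, -2.9]
finger_gap: 0.0094
```

```bash
python3 - <<'E'
from h import *
O=np.array([.4768,-.229,0]);ax=np.array([.9979,-.0645,0]);ay=np.array([.0645,.9979,0])
T=O+ax*.006+ay*.0003;T[2]=.130-.070+.1697;plan(T,-3.7)
E
```

```text
t 8.15 pos [ 0.4919 -0.2297  0.2298] ang -3.62 F [-0.8  0.1 -2.9] gap 0.0094 q6 -0.44
delta cm [-0.91  0.01  0.01] yaw 0.001 tilt [ 0.0063 -1.      0.0033]
```

No contact with the head 3 mm into the hole. Continue to the face in small steps.

Request:
apply_moves --fingers '[0.5,0.5,0.5,0.5]' --pt "-0.2 0 0" --pt "-0.4 0 0" --pt "-0.55 0 0" --pt "-0.55 0 0" --yaw '[0,0,0,0]'

```text
time: 8.48
tool_pos: [0.4861, -0.2293, 0.2298]
eef_rot: [-0.706, 0.02, -0.025, 0.708]
force: [-0.2, 0.1, -3.4]
finger_gap: 0.0095
```

Request:
apply_moves --fingers '[0.5,0.5,0.5,0.5]' --pt "-0.1 0 0" --pt "-0.2 0 0" --pt "-0.3 0 0" --pt "-0.3 0 0" --yaw '[0,0,0,0]'

```text
time: 8.82
tool_pos: [0.4829, -0.2291, 0.2298]
eef_rot: [-0.706, 0.02, -0.025, 0.708]
force: [0.1, 0.3, -3.7]
finger_gap: 0.0097
```

```bash
python3 - <<'E'
from h import *
O=np.array([.4768,-.229,0]);ax=np.array([.9979,-.0645,0]);ay=np.array([.0645,.9979,0])
T=O+ax*.006+ay*.0003;T[2]=.130-.070+.1697;plan(T,-3.7)
c=cam('wrist');x,y=proj(c,[.4768,-.229,.13]).astype(int);print(x,y)
x0=max(0,min(x-160,320));y0=max(0,min(y-100,200));save(cv2.convertScaleAbs(c['img'][y0:y0+200,x0:x0+320],alpha=1.6),'w4.png',2.5)
E
```

```text
t 8.8167 pos [ 0.4829 -0.2291  0.2298] ang -3.62 F [ 0.1  0.3 -3.7] gap 0.0097 q6 -0.44
delta cm [-0.01  0.01 -0.  ] yaw 0.001 tilt [ 0.006  -1.      0.0034]
309 209
```

View pics/w4.png

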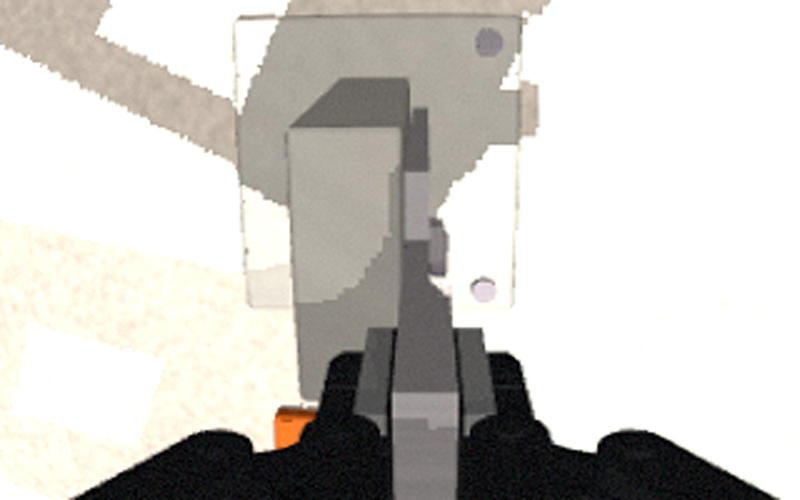

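The screw head shows through in front of the plate at (438,245), and the plate's back is almost on the face. Now slide down the free part.

Request:
apply_moves --fingers '[0.5,0.5,0.5,0.5,0.5]' --pt "-0.05 0.2 0.02" --pt "-0.05 0.4 0.02" --pt "-0.05 0.6 0.02" --pt "-0.05 0.8 0.02" --pt "-0.05 0.8 0.02" --yaw '[0,0,0,0,0]'

```text
time: 9.28
tool_pos: [0.4824, -0.2287, 0.2212]
eef_rot: [-0.706, 0.02, -0.024, 0.708]
force: [0.4, -0.1, -3.7]
finger_gap: 0.0091
```

Request:
apply_moves --fingers '[0.5,0.5,0.5,0.5]' --pt "0 0.15 0" --pt "0 0.3 0" --pt "0 0.4 0" --pt "0 0.4 0" --yaw '[0,0,0,0]'

```text
time: 9.62
tool_pos: [0.4821, -0.2287, 0.217]
eef_rot: [-0.705, 0.021, -0.024, 0.708]
force: [-2.5, -1.6, -2.9]
finger_gap: 0.009
```

Request:
apply_moves --fingers '[0.5,0.5,0.5,0.5]' --pt "0 0.12 0" --pt "0 0.24 0" --pt "0 0.36 0" --pt "0 0.4 0" --yaw '[0,0,0,0]' --force 80

```text
time: 9.95
tool_pos: [0.4821, -0.2286, 0.2128]
eef_rot: [-0.705, 0.021, -0.024, 0.708]
force: [-1.8, -0.3, -2.7]
finger_gap: 0.0092
```

Request:
apply_moves --fingers '[0.5,0.5,0.5,0.5]' --pt "0 0.12 0" --pt "0 0.24 0" --pt "0 0.36 0" --pt "0 0.4 0" --yaw '[0,0,0,0]'

```text
time: 10.28
tool_pos: [0.4821, -0.2286, 0.2086]
eef_rot: [-0.705, 0.021, -0.024, 0.708]
force: [-1.9, -0.0, 1.9]
finger_gap: 0.0091
```

Resistance is rising, about 5 N net, which is the stiff spot. Keep going.

Request:
apply_moves --fingers '[0.5,0.5,0.5,0.5]' --pt "0 0.12 0" --pt "0 0.24 0" --pt "0 0.36 0" --pt "0 0.4 0" --yaw '[0,0,0,0]'

```text
time: 10.62
tool_pos: [0.4822, -0.2285, 0.2044]
eef_rot: [-0.705, 0.021, -0.024, 0.708]
force: [-1.1, -0.0, 0.9]
finger_gap: 0.0089
```

Request:
apply_moves --fingers '[0.5,0.5,0.5]' --pt "0 0.1 0" --pt "0 0.2 0" --pt "0 0.2 0" --yaw '[0,0,0]'

```text
time: 10.87
tool_pos: [0.4822, -0.2285, 0.202]
eef_rot: [-0.705, 0.021, -0.024, 0.708]
force: [-0.4, -0.8, -4.8]
finger_gap: 0.0089
```

```bash
python3 - <<'E'
from h import *
plan([.4821,-.2286,.2008],-3.7)
E
```

```text
t 10.8667 pos [ 0.4822 -0.2285  0.202 ] ang -3.64 F [-0.4 -0.8 -4.8] gap 0.0089 q6 -0.44
delta cm [-0.01  0.12 -0.02] yaw 0.001 tilt [ 0.0046 -1.      0.0042]
```

It clicked over: the force fell back to the plate's weight and slightly below. Now feel for the hard end in 0.4 mm steps.

Request:
apply_moves --fingers '[0.5,0.5]' --pt "0 0.04 0" --pt "0 0.04 0" --yaw '[0,0]'

```text
time: 11.03
tool_pos: [0.4823, -0.2285, 0.2016]
eef_rot: [-0.705, 0.021, -0.024, 0.708]
force: [-0.8, -0.6, -0.1]
finger_gap: 0.009
```

Request:
apply_moves --fingers '[0.5,0.5]' --pt "0 0.04 0" --pt "0 0.04 0" --yaw '[0,0]'

```text
time: 11.2
tool_pos: [0.4824, -0.2286, 0.2015]
eef_rot: [-0.705, 0.021, -0.024, 0.708]
force: [-1.2, 0.9, 3.8]
finger_gap: 0.0092
```

The force rises hard with no further travel, about 7 N net, so the plate is on the slot's end. Now release and lift.

Request:
apply_moves --fingers '[1.5,2.5,3.5,4.5,4.5,4.5]' --pt "0 0 0" --pt "0 0 0" --pt "0 0 0" --pt "0 0 0" --pt "0 0 0" --pt "0 0 0" --yaw '[0,0,0,0,0,0]'

```text
time: 11.7
tool_pos: [0.4824, -0.2286, 0.2015]
eef_rot: [-0.705, 0.021, -0.024, 0.708]
force: [-0.5, -0.4, 0.4]
finger_gap: 0.0446
```

Request:
apply_moves --fingers '[4.5,4.5,4.5,4.5,4.5,4.5,4.5]' --pt "0 -1 0" --pt "0 -3 0" --pt "0 -5 0" --pt "0 -7 0" --pt "0 -9 0" --pt "0 -10 0" --pt "0 -10 0" --yaw '[0,0,0,0,0,0,0]'

```text
time: 12.28
tool_pos: [0.4829, -0.2295, 0.3041]
eef_rot: [-0.706, 0.019, -0.026, 0.707]
force: [-0.8, -0.4, 0.3]
finger_gap: 0.0451
```

```bash
python3 - <<'E'
from h import *
O=np.array([.4768,-.229,0]);ax=np.array([.9979,-.0645,0]);ay=np.array([.0645,.9979,0])
plan([.48,-.229,.3],-3.7)
for n in('side','top','wrist'):
    c=cam(n);P=wpts(c) if n=='wrist' else pts(c);D=P-O;f=D@ax;l=D@ay
    m=(abs(f-.005)<.009)&(abs(l)<.06)&(P[...,2]>.158)&(P[...,2]<.24)&(c['depth']>0)
    q=np.c_[f[m],l[m],P[m][:,2]]*1000;print(n,m.sum(),len(q) and np.percentile(q,[1,5,50,95,99],axis=0).round(1).tolist())
    if n=='wrist':w=c['img'][150:350,160:480]
    if n=='side': s=c['img'][120:300,310:450]
    if n=='top':
        r=(abs(f-.005)<.012)&(abs(l)<.03)&(abs(P[...,2]-.224)<.006); print('top face',r.sum(),np.median(P[r][:,2]) if r.any() else '')
save(np.hstack([cv2.resize(s,(233,300)),cv2.resize(cv2.convertScaleAbs(w,alpha=1.5),(480,300))]),'end.png',1.1)
E
```

```text
t 12.2833 pos [ 0.4829 -0.2295  0.3041] ang -3.63 F [-0.8 -0.4  0.3] gap 0.0451 q6 -0.44
delta cm [-0.3   0.41  0.03] yaw 0.001 tilt [ 0.0088 -1.      0.0022]
side 294 [[-0.5, -18.8, 159.2], [0.1, -16.7, 162.4], [1.7, 7.2, 198.7], [9.4, 19.3, 225.8], [11.0, 21.3, 226.5]]
top 0 0
top face 0 
wrist 927 [[1.9, -16.1, 161.6], [2.0, -13.7, 184.1], [6.8, 7.6, 223.9], [11.6, 19.2, 225.2], [11.8, 19.5, 225.7]]
```

View pics/end.png

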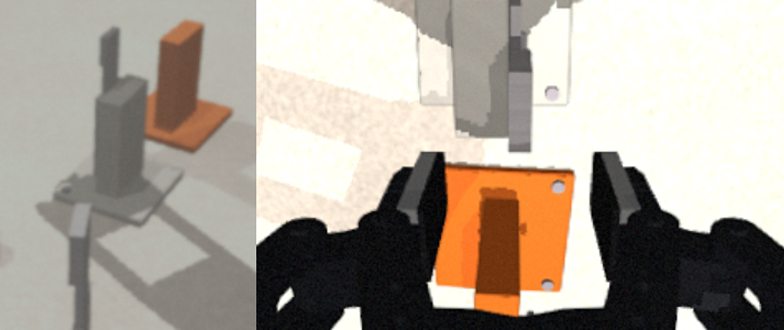

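The plate stands upright on the white stand, crop (108,60). Its top is at z ≈ 0.225 against 0.224 expected, its back lies along the face, and the gripper is 8 cm clear above it. Handing in.

```bash
python3 - <<'E'
from h import *
print(manip.finish_job())
E
```

```text
the job is handed in; nothing more can be done
None
```

The 193 mm plate is out of its rack and hanging on the white stand's screw, upright and released. I handed the job in at about 12 s of robot time.

- **Screw height:** the wrist camera put the screw axis 130 mm above the bench.
- **Fitting:** the hole passed over the screw head without contact. The stiff spot took about 5 N, and the force dropped back to the plate's weight once the head clicked past it. The plate then stopped hard on the slot's end, with about 7 N net pressing on it.
- **Last checks:** the top of the plate is at about 225 mm (224 expected), and its back lies along the stand's face. The gripper is open and clear above it, with no force on it.
- **Disagreements:** the downward travel came out at 28.3 mm rather than 29 mm, within the error of my screw-height measurement. Two of the three views read properly: the wrist view put the plate about 1.5 mm off sideways, which the slot's slack and camera error would cover. The top view gave no reading of the plate after release.

The other things on the bench were not touched. I used 10 of the 12 pictures I could view.

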